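# Swap the vacuum battery on the laundry-room charger

## Robot

A 6-joint arm with a two-finger parallel gripper is mounted at the origin on the work surface. World frame = base frame: x ahead of the robot, y to its left, z up, the work surface at z = 0. Lengths are in m, angles in degrees, forces in N, time in s.
With the tool pointing down it reaches from about 0.4 to 0.825 m from the base axis. Payload 7 kg.
Tool frame: the origin (TCP) lies midway between the tips of the shut fingers; the grasp point (between the pads) lies 19 mm behind it; z points along the fingers, y is the direction in which the jaws open and shut (so a half turn about z gives the same grasp; the last joint's range is limited). The gripper opens to 88 mm and grips with 3 to 60 N. Pads are 19 mm wide; open, the fingers measure 130 mm over their backs; the gripper's body (78 mm by 193 mm) begins 47 mm behind the grasp point.
Start: joints at [-47.55, 20.546, 0.682, 0, -70.136, -16.507], TCP at [0.295, -0.607, 0.227] pointing down, gripper open.
Joint ranges: [-176.03, 176.03], [-82.01, 121.73], [-58.28, 71.71], [-173.87, 95.51], [-174.79, -0.11], [-173.66, 173.66]. Speed limits (degrees/s): [136.94, 136.94, 172.46, 180, 180, 180].

## Interface

Orientations are given as [roll, pitch, yaw] about the fixed x, y, z axes, in that order (R = Rz(yaw) Ry(pitch) Rx(roll)).
In Python, from plant import get_state, capture, close_job gives the robot as it stands.
- The arm moves only by the tool apply_moves, never from a script. Its argument "commands" is a list of rows, each an object with "grip": the opening, from 0 (shut) to 1 (fully open); "dp": the shift along the tool's x, y, z in mm, a list of three; "yaw": the turn about the tool's z in rad. A call has 1 to 12 rows; each row is the pose to reach, as a shift and turn from the pose commanded when the call began, along the tool's axes at that moment; what a row does not reach only later rows make up. A row lasts 1/8 s, in which the tool goes at most 62.5 mm and 10.7 degrees, less where a joint would pass 70% of its speed; a pose out of reach is approached as far as the arm can. A call with a gripper value outside its range is refused whole. The fingers move at their own pace and stop on an object; "newtons" is the grip in N (left out, the last holds). Time passes only in rows, so rows that repeat a pose let the fingers close. It gives the time, the measured TCP pose, the force and the opening at its end, in the units of the state.
- get_state(): the state, without advancing time (a new reading comes with each control period).
- capture(name): name is "side" or "top" or "wrist"; returns a dict with "color" (420x560x3 uint8, red, green, blue), "camera_matrix" (3x3 intrinsics, pixels), "k1" (the pictures are not rectified: a ray, as slopes to the right and down, at radius r is drawn at 1 + k1 r^2 times it, then the intrinsics apply), "xyz" and "rotation" of the camera in the world; the wrist camera has in their place "T_tool_cam" (4x4, takes a point from camera to tool coordinates, whose origin is the TCP and whose axes are the flange's). Camera axes: x right, y up, looking along -z (the intrinsics and any distortion apply to the point x, -y, -z); pixel columns grow to the right and rows downward; lengths in m; the calibration is good to about 2 mm. A picture is of the moment at which its call begins: read the wrist's pose just before it. There is no depth.
- close_job(): hands the job in, once; it reports no verdict.
The state is a dict: "time_s": time; "joints": joint angles; "qd": joint speeds; "joint_torque": joint torques, N m; "tcp_pos": TCP position; "eef_rot": TCP orientation; "contact_force": force on the tool from outside, world axes, zero at the start; "moment": the same for the moment, N m; "gripper_width": finger opening in m.
Only numpy, scipy, OpenCV 4.12 (cv2) and the standard library are available. Lean on these libraries where they do the work, as an engineer would, in place of code of your own. Each camera call takes 0.05 s, during which the arm holds its last target.

## Task

The green-capped battery pack in the white charger is full: lift it out and stand it upright in the empty half of the wooden caddy. Then plug the drained, red-capped pack into the charger in its place, fully home, and only after that push the charger's orange paddle switch over to its far (on) side. Lower both packs gently, without dropping one or letting it fall over, and do not knock over the white bottle or the blue cup.

Things in the scene. Friction and masses are not known exactly. Their poses are not given: they have to be found in the camera images.
- charged_pack: Full battery pack, GREEN top cap, 0.3 to 0.65 kg, starts in the charger's well. Origin: centre of its underside, z up; 110 mm high. Lowest 32 mm: black plug 42 mm (x) by 68 mm (y), its bottom 6 mm 2 mm narrower a side as lead-in. Above: flat-sided grey body 52 (x) by 80 mm (y), overhanging the plug as a shoulder all round. Grip it across the 52 mm, 75 to 100 mm above its underside.
- drained_pack: Drained battery pack, RED top cap, otherwise the same build, sizes and axes as the charged pack. Starts standing by itself on the worktop between charger and caddy, yaw up to 0.5 rad either way. It fits the well either way round (a half turn is the same).
- dock: The charger: fixed white block 130 mm (x) by 200 mm (y) by 45 mm high. Origin: centre of its underside; at yaw 0 x points away from the robot, y to the left, z up. On its flat top the well is centred 45 mm to the +y side, the paddle switch 60 mm to the -y side.
- dock_well (a point): Centre of the mouth of the charger's rectangular well, 45 mm above the worktop, in the charger's axes. The well is 46 mm (x) by 72 mm (y), 36 mm deep, straight walls: 2 mm of play each side of the plug. A pack is fully home when its shoulder rests on the charger's top: its origin is then 32 mm below this point and its x along this x.
- switch (a joint): Orange paddle switch on the charger, hinged about the charger's y axis: 0 (starts at 0 to 0.1) leans 0.5 rad to the charger's -x (near side, off), 1.0 (its stop) leans 0.5 rad to its +x (far side, on). It stays where it is left; about 1.5 N at the tip moves it.
- switch_tip (a point): Middle of the top end of the paddle: 52 mm from its axle, paddle 34 mm wide (along the axle) and 10 mm thick. Moves and turns with the paddle.
- switch_axle (a point): Middle of the paddle's axle, 50 mm above the worktop, 105 mm to the charger's -y side of the well; charger's axes. The upright paddle's end is 102 mm above the worktop.
- caddy_bay (a point): Centre of the floor of the caddy's empty half, 6 mm above the worktop, in the caddy's axes, z up. The caddy is a fixed light-wood open box 150 mm (x) by 200 mm (y) by 40 mm high, walls 6 mm, with a 40 mm high divider across the middle; each half is 138 mm (x) by 91 mm (y) inside. This is the +y half; the other holds the soap.
- soap: Yellow cake of soap, 85 x 55 x 28 mm, in the caddy's other half; leave it. Origin at its underside.
- softener: White bottle with blue cap, 70 mm diameter, 170 mm high, behind the task's things; origin at its underside, z up.
- scoop: Blue plastic cup with a handle, 80 mm diameter, 70 mm high, near side of the table; origin at its underside, z up.
There are look-alikes about, which are no part of the job. There is more than one size of the dock; the job needs the larger.

How it is judged (in metres and radians):
On the way, in this order (a step that is already met when the one before it is completed fails the run):
1. the green pack stands upright and released in the caddy's empty half, the switch still off (horizontal distance between charged_pack and caddy_bay below 0.06 m and z of charged_pack in the frame of caddy_bay below 0.006 m and angle between charged_pack's own z axis and vertical below 0.1 rad and linear speed of charged_pack below 0.02 m/s and contact force between charged_pack and the fingers below 0.1 N and value of joint switch below 0.3 rad), for 0.2 s.
2. the red pack is plugged fully home in the charger, the switch still off (horizontal distance between drained_pack and dock_well below 0.006 m and z of drained_pack in the frame of dock_well below -0.028 m and angle between drained_pack's own z axis and vertical below 0.07 rad and angle between the x axis of drained_pack and the x axis of dock_well, either way round below 0.12 rad and linear speed of drained_pack below 0.02 m/s and value of joint switch below 0.3 rad), for 0.2 s.
3. the switch is over on its far side (value of joint switch above 0.85 rad), for 0.2 s.
At the end, for the whole second after the job is handed in: The green pack stands upright (within 0.1 rad) on the floor of the caddy's empty half, the red pack is plugged in the charger's well with its shoulder within 4 mm of the charger's top, upright within 0.07 rad and square within 0.12 rad, the switch reads over 0.85, both packs released and at rest (horizontal distance between charged_pack and caddy_bay below 0.06 m and z of charged_pack in the frame of caddy_bay below 0.006 m and angle between charged_pack's own z axis and vertical below 0.1 rad and linear speed of each of charged_pack, drained_pack below 0.02 m/s and contact force between each of charged_pack, drained_pack and the fingers below 0.1 N and horizontal distance between drained_pack and dock_well below 0.006 m and z of drained_pack in the frame of dock_well below -0.028 m and angle between drained_pack's own z axis and vertical below 0.07 rad and angle between the x axis of drained_pack and the x axis of dock_well, either way round below 0.12 rad and value of joint switch above 0.85 rad); the robot touches nothing.
It fails at once if a pack falls or is tipped over (over 0.7 rad) (angle between any of charged_pack, drained_pack's own z axis and vertical above 0.7 rad).
It fails at once if a pack is dropped (falls free at over 0.5 m/s, a drop of about 13 mm) ((contact force between charged_pack and anything else below 0.05 N and linear speed of charged_pack above 0.5 m/s) or (contact force between drained_pack and anything else below 0.05 N and linear speed of drained_pack above 0.5 m/s)).
It fails at once if the switch is put on before the red pack is home (value of joint switch above 0.6 rad and not (horizontal distance between drained_pack and dock_well below 0.006 m and z of drained_pack in the frame of dock_well below -0.028 m)).
It fails at once if the white bottle or the blue cup is knocked over (angle between any of softener, scoop's own z axis and vertical above 0.6 rad).
It also fails if it takes over 70 s, if anything falls off the work surface, if the arm or the gripper's body presses on something with over 40 N, if the wrist force passes 120 N, or if a joint passes its speed limit or range.

## Working session

There is one attempt and no reset: what is moved stays moved. The work goes in short steps, Python scripts to look and compute and a tool call to move; the robot and the scene stay as the last step left them, time stands still between calls to the robot, and variables do not carry over. Pictures are saved under pics/ and viewed, and the job is handed in when it is done.

Besides the shell and the picture viewer there is one more tool, called after ">>>" by a JSON object that holds its "fn" and its "kwargs". apply_moves: Moves the arm, as the interface text tells. Its arguments: {"type":"object","properties":{"commands":{"type":"array","items":{"type":"object","properties":{"grip":{"type":"number"},"dp":{"type":"array","items":{"type":"number"}},"yaw":{"type":"number"}}}},"newtons":{"type":"number"}},"required":["commands"]}

```bash
ls; mkdir -p pics; python3 - <<'E'
from plant import get_state, capture
import cv2,numpy as np
s=get_state();print(s)
for n in ['side','top','wrist']:
    c=capture(n);cv2.imwrite(f'pics/{n}0.png',c['color'][:,:,::-1])
    print(n,{k:v for k,v in c.items() if k!='color'})
E
```

```text
pics
{'time_s': 0.0, 'joints': array([-4.75496146e+01,  2.05897105e+01,  6.34087826e-01, -1.75593382e-02,
       -7.01366255e+01, -1.65075352e+01]), 'qd': array([-0.03318988, -0.05034736, -0.10116133,  0.02751085, -0.04783416,
        0.14617902]), 'joint_torque': array([-1.56618033e-03, -5.82715523e+01,  2.93035895e+01,  6.99687347e+00,
        6.42518105e-03, -1.58084058e-04]), 'tcp_pos': array([ 0.29505114, -0.60655923,  0.2256526 ]), 'eef_rot': array([ 1.79906863e+02, -1.03870305e-02, -1.54063121e+02]), 'contact_force': array([0.26531205, 0.37352153, 0.10244302]), 'moment': array([-0.00429049,  0.03061637, -0.03776771]), 'gripper_width': 0.08766434051205196}
side {'camera_matrix': array([[484.96465036,   0.        , 278.76021462],
       [  0.        , 484.96465036, 206.9110663 ],
       [  0.        ,   0.        ,   1.        ]]), 'k1': -0.16583707360187544, 'xyz': array([-0.22383152,  0.79971382,  0.82952829]), 'rotation': array([  54.6090922 ,   -0.94835286, -132.83484412])}
top {'camera_matrix': array([[534.80991262,   0.        , 273.88511449],
       [  0.        , 534.80991262, 211.36374368],
       [  0.        ,   0.        ,   1.        ]]), 'k1': -0.18503983313569902, 'xyz': array([0.40167836, 0.09496099, 1.4307825 ]), 'rotation': array([  4.18953848,  -0.42834756, -89.44416894])}
wrist {'camera_matrix': array([[292.39736785,   0.        , 282.66806303],
       [  0.        , 292.39736785, 207.62931088],
       [  0.        ,   0.        ,   1.        ]]), 'k1': -0.043771338223598154, 'T_tool_cam': array([[-2.45775603e-04,  9.64690218e-01,  2.63387020e-01,
         7.19934757e-02],
       [ 9.99999889e-01,  1.31370964e-04,  4.51970991e-04,
         1.08004067e-03],
       [ 4.01410587e-04,  2.63387102e-01, -9.64690144e-01,
        -1.58054148e-01],
       [ 0.00000000e+00,  0.00000000e+00,  0.00000000e+00,
         1.00000000e+00]])}
```

View pics/top0.png

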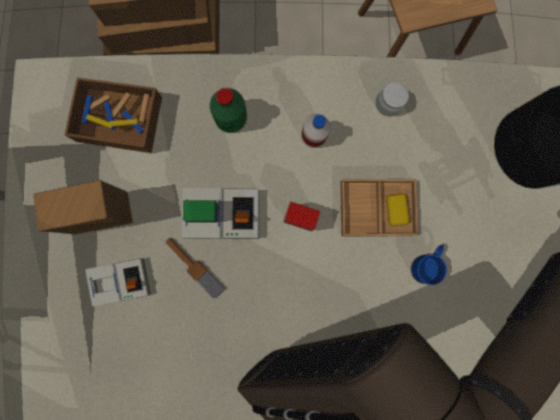

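View pics/side0.png

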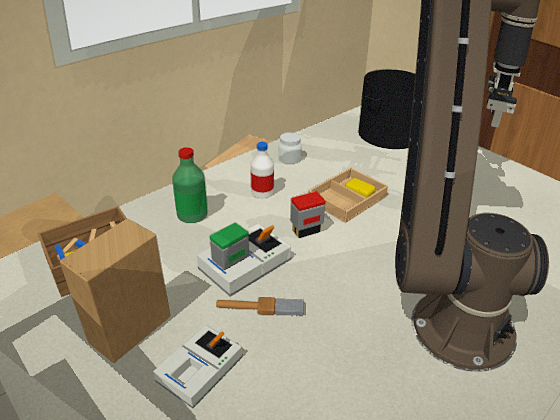

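View pics/wrist0.png

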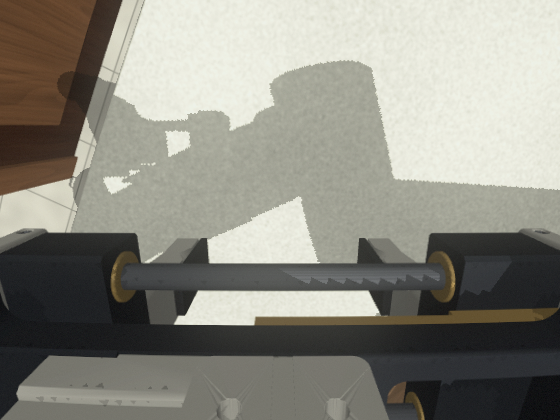

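The top view shows the large charger around (220,213), with the green pack at (200,211). The red pack is at (302,216), and the empty caddy half is on the left around (361,208). The smaller decoy dock is at (117,283).

```bash
cat > h.py <<'E'
import numpy as np,cv2
from scipy.spatial.transform import Rotation as R
from plant import get_state,capture
def campose(c,s=None):
    if 'xyz' in c: return R.from_euler('xyz',c['rotation'],degrees=True).as_matrix(),np.array(c['xyz'])
    T=np.eye(4);T[:3,:3]=R.from_euler('xyz',s['eef_rot'],degrees=True).as_matrix();T[:3,3]=s['tcp_pos']
    T=T@c['T_tool_cam'];return T[:3,:3],T[:3,3]
def proj(c,P,s=None):
    Rm,t=campose(c,s);q=(np.atleast_2d(P)-t)@Rm
    x=q[:,0]/-q[:,2];y=-q[:,1]/-q[:,2];r2=x*x+y*y;f=1+c['k1']*r2;K=c['camera_matrix']
    return np.c_[K[0,0]*x*f+K[0,2],K[1,1]*y*f+K[1,2]]
def back(c,uv,z,s=None):
    Rm,t=campose(c,s);K=c['camera_matrix'];k=c['k1'];uv=np.atleast_2d(uv).astype(float)
    d=cv2.undistortPoints(uv[:,None],K,np.array([k,0,0,0.]),None,None,None,).reshape(-1,2) if False else None
    a=np.c_[(uv[:,0]-K[0,2])/K[0,0],(uv[:,1]-K[1,2])/K[1,1]];b=a.copy()
    for _ in range(50): b=a/(1+k*(b**2).sum(1,keepdims=True))
    D=np.c_[b[:,0],-b[:,1],-np.ones(len(b))]@Rm.T
    l=(z-t[2])/D[:,2];return t+D*l[:,None]
def crop(c,x0,y0,w,h,k,name):
    im=c['color'][y0:y0+h,x0:x0+w,::-1];im=cv2.resize(im,None,fx=k,fy=k,interpolation=cv2.INTER_CUBIC);cv2.imwrite(name,im)
E
python3 - <<'E'
from h import *
c=capture('top');crop(c,170,175,160,80,5,'pics/t1.png');crop(c,330,170,100,75,8,'pics/t2.png')
c=capture('side');crop(c,190,180,150,112,5,'pics/s1.png');crop(c,300,160,100,70,8,'pics/s2.png')
E
```

```text
(no output)
```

View pics/t1.png

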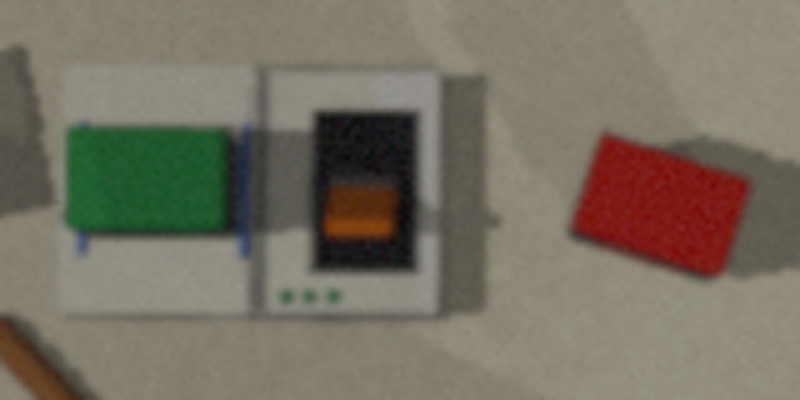

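View pics/t2.png

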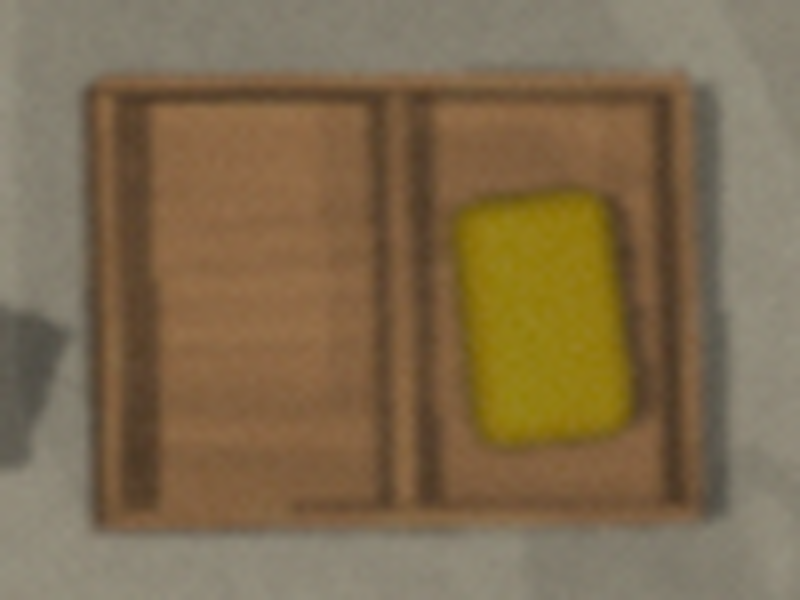

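View pics/s1.png

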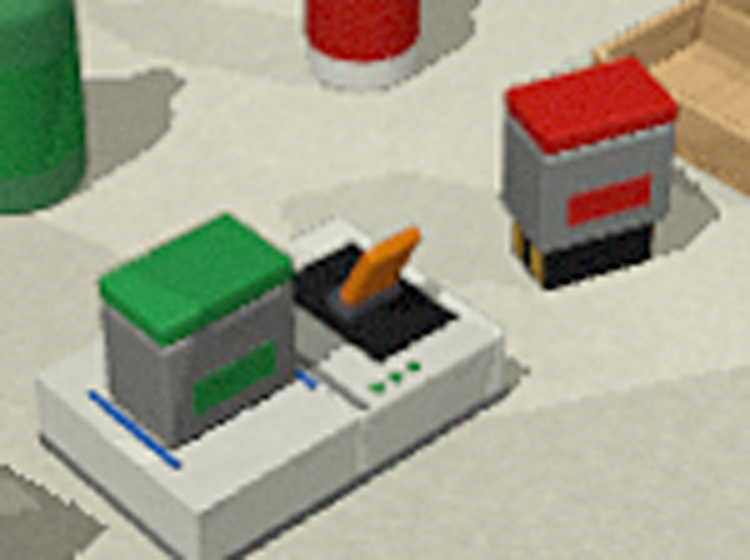

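```bash
python3 - <<'E'
from h import *
c=capture('top')
def go(n,p,x0,y0,k,z):
    p=np.array(p,float); uv=(p+.5)/k-.5+[x0,y0]; P=back(c,uv,z)[:,:2]
    m=P.mean(0); print(n,'ctr',m.round(4),'sides',[round(np.linalg.norm(P[i]-P[(i+1)%4])*1e3,1) for i in range(4)],
     'ang long',[round(np.degrees(np.arctan2(*(d[::-1]))),1) for d in (P[0]-P[1],P[3]-P[2],P[0]-P[3],P[1]-P[2])])
go('green',[(68,127),(227,127),(227,232),(68,232)],170,175,5,.123)
go('dock',[(62,66),(440,72),(440,316),(62,316)],170,175,5,.045)
go('red',[(603,133),(751,180),(718,278),(571,234)],170,175,5,.11)
go('caddy',[(93,74),(690,74),(702,522),(96,528)],330,170,8,.04)
go('tip',[(328,187),(396,187),(393,239),(325,238)],170,175,5,.09)
E
```

```text
green ctr [0.4979 0.2701] sides [np.float64(78.8), np.float64(51.7), np.float64(78.6), np.float64(51.9)] ang long [np.float64(90.5), np.float64(90.6), np.float64(1.3), np.float64(1.0)]
dock ctr [0.4975 0.2266] sides [np.float64(198.2), np.float64(127.1), np.float64(196.8), np.float64(130.8)] ang long [np.float64(89.6), np.float64(90.7), np.float64(1.3), np.float64(0.7)]
red ctr [0.4881 0.0169] sides [np.float64(77.1), np.float64(51.4), np.float64(76.0), np.float64(52.7)] ang long [np.float64(72.9), np.float64(73.9), np.float64(-17.1), np.float64(-18.4)]
caddy ctr [ 0.5183 -0.1919] sides [np.float64(200.8), np.float64(149.0), np.float64(202.2), np.float64(149.2)] ang long [np.float64(90.9), np.float64(90.9), np.float64(0.4), np.float64(0.9)]
tip ctr [0.4846 0.1666] sides [np.float64(34.2), np.float64(26.2), np.float64(34.2), np.float64(25.7)] ang long [np.float64(90.6), np.float64(89.8), np.float64(-2.5), np.float64(-2.6)]
```

```bash
cat >> h.py <<'E'
def plan(*targets):
    """targets (x,y,z,yawdeg) world -> dp mm tool, yaw rad"""
    s=get_state();M=R.from_euler('xyz',s['eef_rot'],degrees=True);print('t',round(s['time_s'],2),s['tcp_pos'].round(4),s['eef_rot'].round(2),'w',round(s['gripper_width'],4),'F',s['contact_force'].round(1))
    for x,y,z,w in targets:
        d=M.inv().apply(np.array([x,y,z])-s['tcp_pos'])*1e3
        dy=(w-s['eef_rot'][2]+180)%360-180
        print(d.round(1),'yaw',round(-np.radians(dy),4))
E
python3 - <<'E'
from h import *
c=capture('top')
print(back(c,[[319,121],[311,135],[315,140]],.17)[0],back(c,[[315,145]],0))
plan((.50,-.15,.25,-89.2),(.498,.2705,.23,-89.2))
E
```

```text
[ 0.71370712 -0.02023284  0.17      ] [[ 0.68869483 -0.02477839  0.        ]]
t 0.35 [ 0.2953 -0.6069  0.2263] [ 179.98   -0.   -154.06] w 0.0877 F [-0.  -0.1 -0.7]
[-384.   321.3  -23.6] yaw -1.132
[-566.1  700.3   -3.4] yaw -1.132
```

>>> {"fn": "apply_moves", "kwargs": {"commands": [{"dp":[-384,321,-24],"yaw":-1.132,"grip":1},{"dp":[-384,321,-24],"yaw":-1.132,"grip":1},{"dp":[-384,321,-24],"yaw":-1.132,"grip":1},{"dp":[-384,321,-24],"yaw":-1.132,"grip":1},{"dp":[-384,321,-24],"yaw":-1.132,"grip":1},{"dp":[-384,321,-24],"yaw":-1.132,"grip":1},{"dp":[-384,321,-24],"yaw":-1.132,"grip":1},{"dp":[-384,321,-24],"yaw":-1.132,"grip":1},{"dp":[-566,700,-3],"yaw":-1.132,"grip":1},{"dp":[-566,700,-3],"yaw":-1.132,"grip":1},{"dp":[-566,700,-3],"yaw":-1.132,"grip":1},{"dp":[-566,700,-3],"yaw":-1.132,"grip":1}]}}

```text
time_s: 1.85
tcp_pos: [0.4984, 0.1005, 0.2385]
eef_rot: [-179.9, 0.0, -89.2]
contact_force: [1.3, -0.2, 0.1]
gripper_width: 0.0878
```

```bash
python3 - <<'E'
from h import *
plan((.498,.2705,.21,-89.2))
E
```

```text
t 1.85 [0.4984 0.1005 0.2385] [-1.7994e+02  3.0000e-02 -8.9180e+01] w 0.0878 F [ 1.3 -0.2  0.1]
[-170.    -2.    28.6] yaw 0.0003
```

>>> {"fn": "apply_moves", "kwargs": {"commands": [{"dp":[-170,-1,28],"yaw":0,"grip":1},{"dp":[-170,-1,28],"yaw":0,"grip":1},{"dp":[-170,-1,28],"yaw":0,"grip":1},{"dp":[-170,-1,28],"yaw":0,"grip":1},{"dp":[-170,-1,28],"yaw":0,"grip":1}]}}

```text
time_s: 2.48
tcp_pos: [0.4971, 0.2683, 0.21]
eef_rot: [180.0, -0.0, -89.2]
contact_force: [-0.6, -0.3, 0.5]
gripper_width: 0.0879
```

```bash
python3 - <<'E'
from h import *
plan((.498,.2705,.082,-89.2))
s=get_state();c=capture('wrist');cv2.imwrite('pics/w1.png',c['color'][:,:,::-1])
g=np.array([[.026,.04],[-.026,.04],[-.026,-.04],[.026,-.04]]);a=np.radians(.8);Q=np.array([[np.cos(a),-np.sin(a)],[np.sin(a),np.cos(a)]])
print(proj(c,np.c_[g@Q.T+[.4975,.271],np.full(4,.123)],s).round(1))
E
```

```text
t 2.48 [0.4971 0.2683 0.21  ] [ 1.7998e+02 -2.0000e-02 -8.9160e+01] w 0.0879 F [-0.6 -0.3  0.5]
[ -2.3  -1.  128. ] yaw 0.0007
[[252.  256.6]
 [309.  256.6]
 [311.3 168.9]
 [249.4 168.9]]
```

View pics/w1.png

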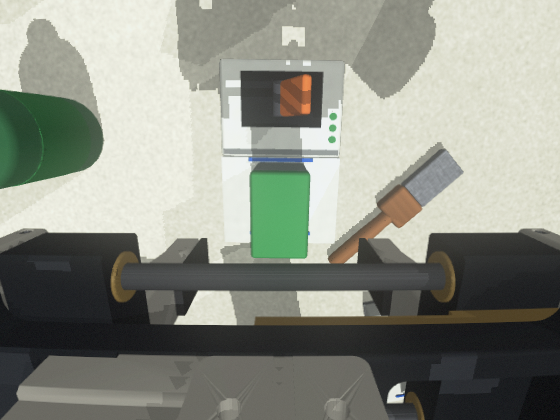

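The wrist view shows the green cap with corners near (250,170), (310,170), (308,257) and (251,257). These fall within about 1 px of my prediction, so I'm descending to grip it.

>>> {"fn": "apply_moves", "kwargs": {"commands": [{"dp":[-2,-0.5,45],"yaw":0,"grip":1},{"dp":[-2,-0.5,90],"yaw":0,"grip":1},{"dp":[-2,-0.5,115],"yaw":0,"grip":1},{"dp":[-2,-0.5,126],"yaw":0,"grip":1},{"dp":[-2,-0.5,128],"yaw":0,"grip":1},{"dp":[-2,-0.5,128],"yaw":0,"grip":0},{"dp":[-2,-0.5,128],"yaw":0,"grip":0},{"dp":[-2,-0.5,128],"yaw":0,"grip":0},{"dp":[-2,-0.5,128],"yaw":0,"grip":0},{"dp":[-2,-0.5,128],"yaw":0,"grip":0},{"dp":[-2,-0.5,128],"yaw":0,"grip":0}], "newtons": 35}}

```text
time_s: 3.9
tcp_pos: [0.4983, 0.2708, 0.0826]
eef_rot: [-179.9, 0.0, -89.2]
contact_force: [2.8, 0.0, 4.1]
gripper_width: 0.0519
```

```bash
python3 - <<'E'
from h import *
plan((.497,.2705,.225,-89.2))
E
```

```text
t 3.9 [0.4983 0.2708 0.0826] [-1.7994e+02  4.0000e-02 -8.9180e+01] w 0.0519 F [2.8 0.  4.1]
[   0.2    1.2 -142.4] yaw 0.0003
```

>>> {"fn": "apply_moves", "kwargs": {"commands": [{"dp":[0,0.5,-6],"yaw":0,"grip":0},{"dp":[0,0.5,-15],"yaw":0,"grip":0},{"dp":[0,0.5,-30],"yaw":0,"grip":0},{"dp":[0,0.5,-50],"yaw":0,"grip":0},{"dp":[0,0.5,-75],"yaw":0,"grip":0},{"dp":[0,0.5,-100],"yaw":0,"grip":0},{"dp":[0,0.5,-125],"yaw":0,"grip":0},{"dp":[0,0.5,-140],"yaw":0,"grip":0},{"dp":[0,0.5,-142],"yaw":0,"grip":0},{"dp":[0,0.5,-142],"yaw":0,"grip":0}]}}

```text
time_s: 5.15
tcp_pos: [0.4966, 0.27, 0.2229]
eef_rot: [179.9, -0.1, -89.2]
contact_force: [0.5, 0.4, -5.2]
gripper_width: 0.0516
```

```bash
python3 - <<'E'
from h import *
plan((.5175,-.1434,.222,-89.1))
s=get_state();c=capture('wrist');cv2.imwrite('pics/w2.png',c['color'][:,:,::-1])
E
```

```text
t 5.15 [0.4966 0.27   0.2229] [ 1.799e+02 -5.000e-02 -8.921e+01] w 0.0516 F [ 0.5  0.4 -5.2]
[413.7 -15.2   1.3] yaw -0.002
```

View pics/w2.png

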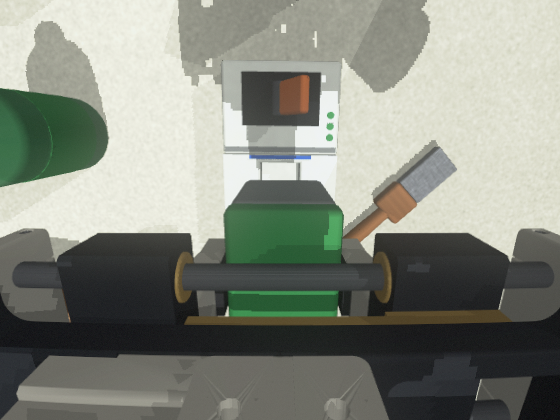

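The green pack is lifted clear and held upright, and the well mouth shows empty behind it. Next I'm carrying it to the caddy.

>>> {"fn": "apply_moves", "kwargs": {"commands": [{"dp":[15,-1,0],"yaw":0,"grip":0},{"dp":[50,-2,0],"yaw":0,"grip":0},{"dp":[95,-4,0],"yaw":0,"grip":0},{"dp":[145,-6,0],"yaw":0,"grip":0},{"dp":[195,-8,0],"yaw":0,"grip":0},{"dp":[245,-10,0],"yaw":0,"grip":0},{"dp":[295,-12,0],"yaw":0,"grip":0},{"dp":[340,-13,0],"yaw":0,"grip":0},{"dp":[380,-14,0],"yaw":0,"grip":0},{"dp":[405,-15,0],"yaw":0,"grip":0},{"dp":[413,-15,0],"yaw":0,"grip":0},{"dp":[413.5,-15,0],"yaw":0,"grip":0}]}}

```text
time_s: 6.7
tcp_pos: [0.5175, -0.1433, 0.2236]
eef_rot: [180.0, 0.0, -89.3]
contact_force: [0.2, 0.8, -4.7]
gripper_width: 0.0519
```

```bash
python3 - <<'E'
from h import *
plan((.5175,-.1434,.10,-89.1))
c=capture('side');crop(c,270,110,150,112,5,'pics/s3.png');c=capture('wrist');cv2.imwrite('pics/w3.png',c['color'][:,:,::-1])
c=capture('top');crop(c,330,160,100,75,8,'pics/t3.png')
E
```

```text
t 6.7 [ 0.5175 -0.1433  0.2236] [ 1.7995e+02  1.0000e-02 -8.9270e+01] w 0.0519 F [ 0.2  0.8 -4.7]
[ 1.000e-01 -1.000e-01  1.236e+02] yaw -0.0029
```

View pics/s3.png

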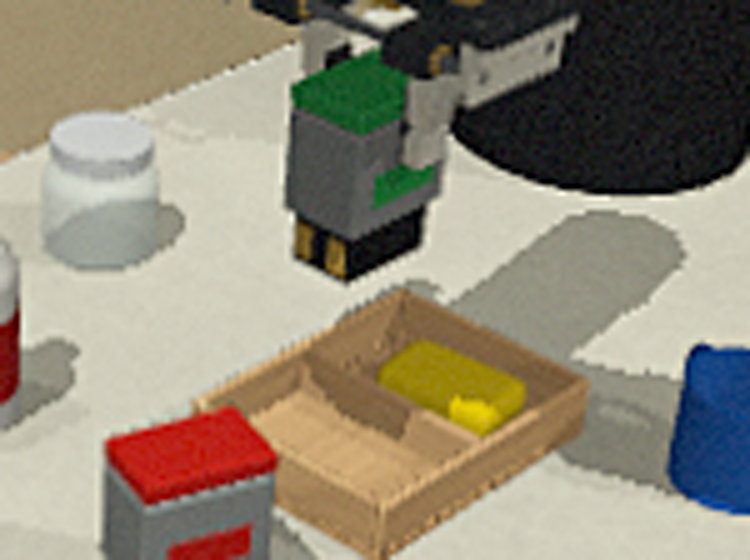

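View pics/w3.png

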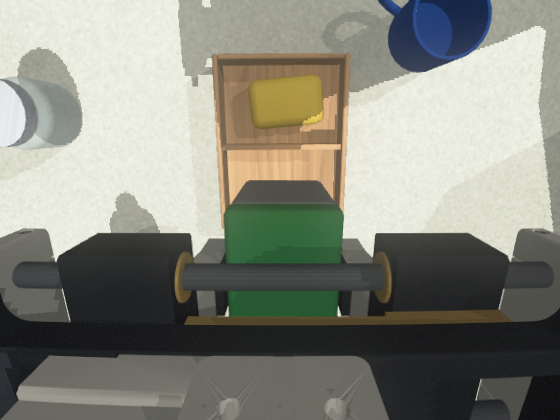

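```bash
python3 - <<'E'
from h import *
s=get_state();c=capture('wrist')
crop(c,200,40,170,160,4,'pics/w4.png')
print(back(c,[[213,55],[350,55],[281,146.5]],.04,s).round(4))
cen=np.array([.5183,-.1919]);a=np.radians(.9);Q=np.array([[np.cos(a),-np.sin(a)],[np.sin(a),np.cos(a)]])
print(proj(c,np.c_[np.array([[.075,-.1],[-.075,-.1],[.069,0.003],[-.069,.003],[.069,-.003]])@Q.T+cen,np.full(5,.04)],s).round(1))
E
```

```text
[[ 0.5935 -0.2883  0.04  ]
 [ 0.4462 -0.2904  0.04  ]
 [ 0.5191 -0.1921  0.04  ]]
[[211.7  52.6]
 [351.4  52.4]
 [221.9 149.5]
 [341.5 149.3]
 [221.7 144.2]]
```

View pics/w4.png

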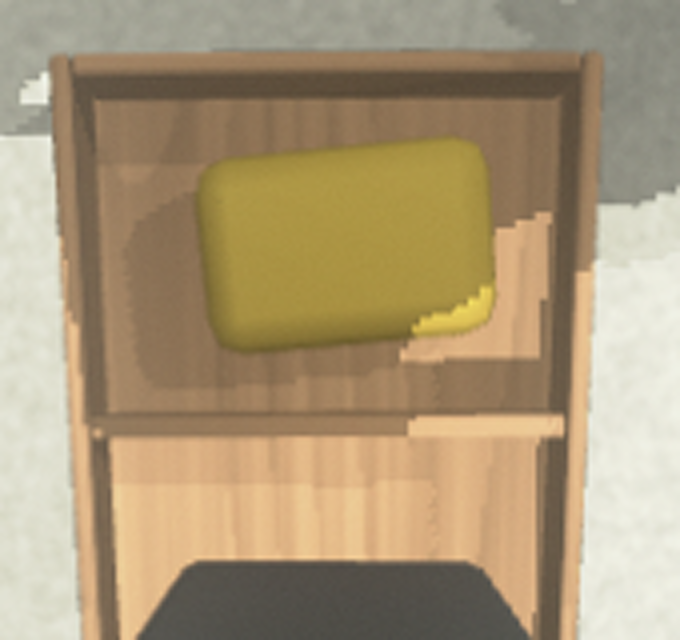

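>>> {"fn": "apply_moves", "kwargs": {"commands": [{"dp":[0,0,15],"yaw":0,"grip":0},{"dp":[0,0,45],"yaw":0,"grip":0},{"dp":[0,0,75],"yaw":0,"grip":0},{"dp":[0,0,100],"yaw":0,"grip":0},{"dp":[0,0,120],"yaw":0,"grip":0},{"dp":[0,0,132],"yaw":0,"grip":0},{"dp":[0,0,139],"yaw":0,"grip":0},{"dp":[0,0,142],"yaw":0,"grip":0},{"dp":[0,0,144],"yaw":0,"grip":0},{"dp":[0,0,145],"yaw":0,"grip":0},{"dp":[0,0,145],"yaw":0,"grip":0}]}}

```text
time_s: 8.28
tcp_pos: [0.5182, -0.1429, 0.0794]
eef_rot: [-180.0, 0.0, -89.2]
contact_force: [0.3, -0.9, -5.3]
gripper_width: 0.0518
```

>>> {"fn": "apply_moves", "kwargs": {"commands": [{"dp":[0,0,1],"grip":0},{"dp":[0,0,2],"grip":0},{"dp":[0,0,3],"grip":0},{"dp":[0,0,3.5],"grip":0},{"dp":[0,0,3.5],"grip":0}]}}

```text
$.commands[0]: bad value
```

>>> {"fn": "apply_moves", "kwargs": {"commands": [{"dp":[0,0,1],"yaw":0,"grip":0},{"dp":[0,0,2],"yaw":0,"grip":0},{"dp":[0,0,3],"yaw":0,"grip":0},{"dp":[0,0,3.5],"yaw":0,"grip":0},{"dp":[0,0,3.5],"yaw":0,"grip":0}]}}

```text
time_s: 8.9
tcp_pos: [0.518, -0.1429, 0.0756]
eef_rot: [180.0, -0.0, -89.2]
contact_force: [0.2, 0.8, -4.5]
gripper_width: 0.0518
```

>>> {"fn": "apply_moves", "kwargs": {"commands": [{"dp":[0,0,0.7],"yaw":0,"grip":0},{"dp":[0,0,1.3],"yaw":0,"grip":0},{"dp":[0,0,1.3],"yaw":0,"grip":0}]}}

```text
time_s: 9.28
tcp_pos: [0.5181, -0.1429, 0.0756]
eef_rot: [-180.0, -0.0, -89.2]
contact_force: [-4.9, 1.7, 9.9]
gripper_width: 0.0515
```

It has touched down: the vertical force went from -4.5 N to about +10 N. Releasing now.

>>> {"fn": "apply_moves", "kwargs": {"commands": [{"dp":[0,0,-0.7],"yaw":0,"grip":0},{"dp":[0,0,-0.7],"yaw":0,"grip":0.7},{"dp":[0,0,-0.7],"yaw":0,"grip":1},{"dp":[0,0,-0.7],"yaw":0,"grip":1},{"dp":[0,0,-0.7],"yaw":0,"grip":1},{"dp":[0,0,-0.7],"yaw":0,"grip":1},{"dp":[0,0,-15],"yaw":0,"grip":1},{"dp":[0,0,-45],"yaw":0,"grip":1},{"dp":[0,0,-90],"yaw":0,"grip":1},{"dp":[0,0,-140],"yaw":0,"grip":1},{"dp":[0,0,-150],"yaw":0,"grip":1},{"dp":[0,0,-150],"yaw":0,"grip":1}]}}

```text
time_s: 10.78
tcp_pos: [0.5184, -0.1428, 0.2256]
eef_rot: [-179.9, 0.0, -89.2]
contact_force: [-0.1, 0.5, -1.3]
gripper_width: 0.0876
```

```bash
python3 - <<'E'
from h import *
# red tool yaw: dock yaw .8 -> -89.2 ; red yaw -17.7
plan((.488,.017,.225,-107.7))
c=capture('side');crop(c,270,130,150,112,5,'pics/s5.png')
c=capture('top');crop(c,170,160,260,100,3,'pics/t5.png')
c=capture('wrist');cv2.imwrite('pics/w5.png',c['color'][:,:,::-1])
E
```

```text
t 10.78 [ 0.5184 -0.1428  0.2256] [-1.7986e+02  2.0000e-02 -8.9200e+01] w 0.0876 F [-0.1  0.5 -1.3]
[-160.2   28.1    0.6] yaw 0.3228
```

View pics/s5.png

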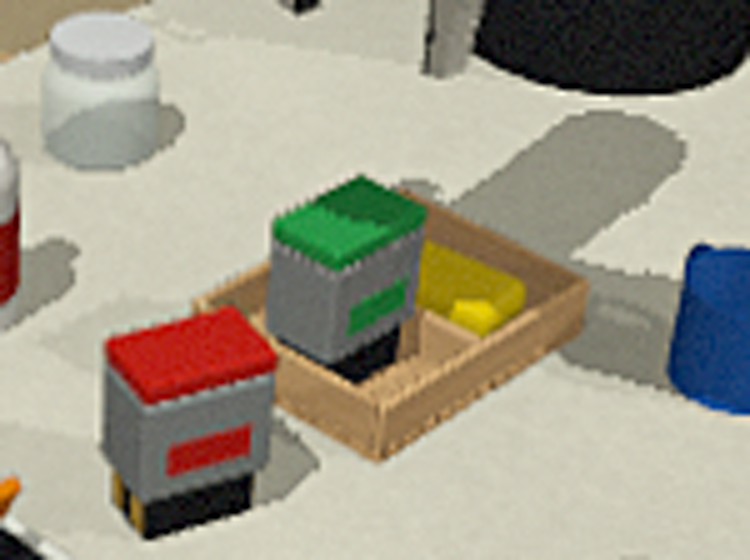

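View pics/w5.png

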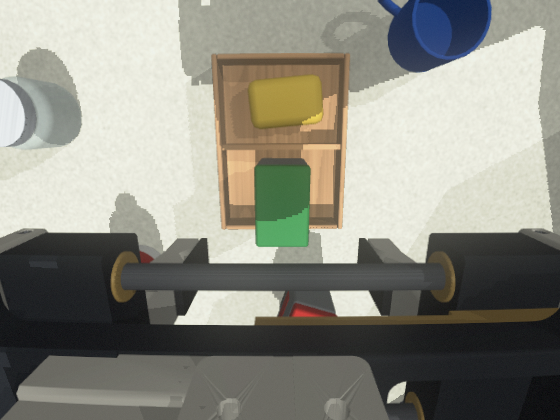

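The green pack stands upright in the empty half: the side view at (350,280) shows it level between wall and divider. Before moving on I'll check its height numerically, then go over to the red pack.

```bash
python3 - <<'E'
from h import *
s=get_state();c=capture('wrist');crop(c,230,140,110,115,6,'pics/w6.png')
g=np.array([[.026,.04],[-.026,.04],[-.026,-.04],[.026,-.04]])
for z in (.116,.121): print(proj(c,np.c_[g+[.5182,-.1432],np.full(4,z)],s).round(1).tolist())
c=capture('side');print(proj(c,np.c_[g+[.5182,-.1432],np.full(4,.116)]).round(1).tolist())
E
```

```text
[[252.8, 244.5], [306.1, 245.2], [309.2, 162.7], [251.6, 162.0]]
[[252.3, 246.5], [306.5, 247.2], [309.7, 163.4], [251.0, 162.6]]
[[323.9, 172.3], [337.6, 179.7], [356.0, 169.9], [342.3, 163.0]]
```

View pics/w6.png

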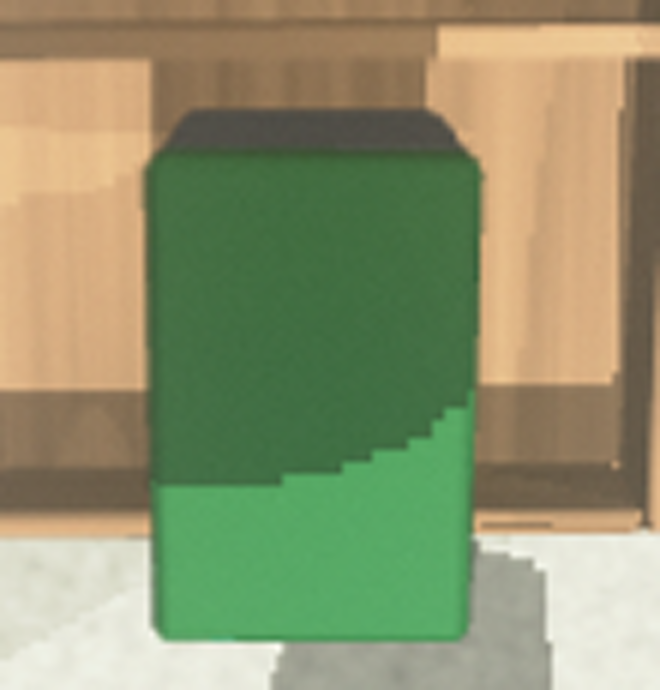

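>>> {"fn": "apply_moves", "kwargs": {"commands": [{"dp":[-40,7,0],"yaw":0.1,"grip":1},{"dp":[-90,16,0],"yaw":0.2,"grip":1},{"dp":[-135,24,0],"yaw":0.3,"grip":1},{"dp":[-155,28,0],"yaw":0.323,"grip":1},{"dp":[-160,28,0],"yaw":0.323,"grip":1},{"dp":[-160,28,0],"yaw":0.323,"grip":1}]}}

```text
time_s: 11.78
tcp_pos: [0.4878, 0.0166, 0.2239]
eef_rot: [180.0, -0.0, -107.6]
contact_force: [0.1, 0.5, 0.7]
gripper_width: 0.0876
```

```bash
python3 - <<'E'
from h import *
plan((.488,.017,.07,-107.7))
s=get_state();c=capture('wrist');crop(c,190,140,180,130,4,'pics/w7.png')
g=np.array([[.026,.04],[-.026,.04],[-.026,-.04],[.026,-.04]]);a=np.radians(-17.7);Q=np.array([[np.cos(a),-np.sin(a)],[np.sin(a),np.cos(a)]])
print(((proj(c,np.c_[g@Q.T+[.488,.017],np.full(4,.11)],s)-[190,140]+.5)*4-.5).round(0))
E
```

```text
t 11.78 [0.4878 0.0166 0.2239] [ 1.7996e+02 -4.0000e-02 -1.0764e+02] w 0.0876 F [0.1 0.5 0.7]
[ -0.5  -0.2 153.9] yaw 0.001
[[261. 416.]
 [469. 416.]
 [477.  94.]
 [253.  94.]]
```

View pics/w7.png

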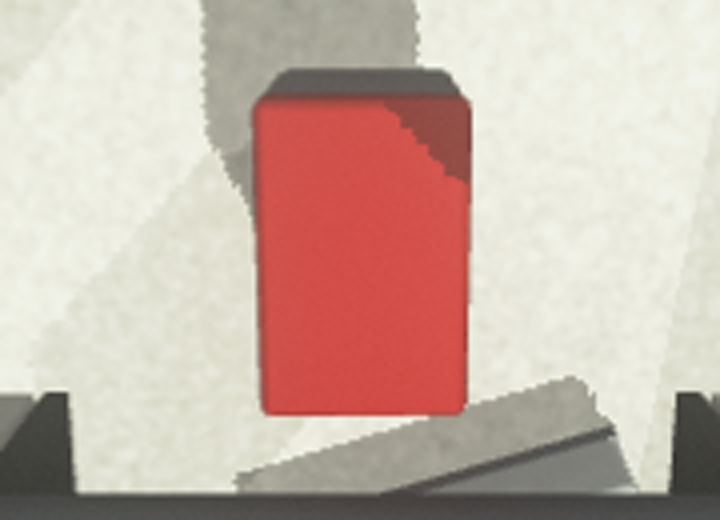

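Green measures slightly below the predicted size, with the same edge bias as red, so it is down on the floor. The red cap sits centred between the jaws within about 1 px, so I'm descending and gripping.

>>> {"fn": "apply_moves", "kwargs": {"commands": [{"dp":[-0.5,0,45],"yaw":0,"grip":1},{"dp":[-0.5,0,95],"yaw":0,"grip":1},{"dp":[-0.5,0,130],"yaw":0,"grip":1},{"dp":[-0.5,0,150],"yaw":0,"grip":1},{"dp":[-0.5,0,154],"yaw":0,"grip":1},{"dp":[-0.5,0,154],"yaw":0,"grip":0.5},{"dp":[-0.5,0,154],"yaw":0,"grip":0},{"dp":[-0.5,0,154],"yaw":0,"grip":0},{"dp":[-0.5,0,154],"yaw":0,"grip":0},{"dp":[-0.5,0,154],"yaw":0,"grip":0},{"dp":[-0.5,0,154],"yaw":0,"grip":0}], "newtons": 35}}

```text
time_s: 13.2
tcp_pos: [0.4886, 0.0174, 0.0709]
eef_rot: [-179.9, 0.0, -107.7]
contact_force: [1.8, -0.3, 5.5]
gripper_width: 0.0522
```

```bash
python3 - <<'E'
from h import *
plan((.488,.017,.215,-107.7))
E
```

```text
t 13.2 [0.4886 0.0174 0.0709] [-1.7993e+02  4.0000e-02 -1.0768e+02] w 0.0522 F [ 1.8 -0.3  5.5]
[   0.5    0.3 -144.1] yaw 0.0004
```

>>> {"fn": "apply_moves", "kwargs": {"commands": [{"dp":[0,0,-5],"yaw":0,"grip":0},{"dp":[0,0,-20],"yaw":0,"grip":0},{"dp":[0,0,-50],"yaw":0,"grip":0},{"dp":[0,0,-85],"yaw":0,"grip":0},{"dp":[0,0,-120],"yaw":0,"grip":0},{"dp":[0,0,-145],"yaw":0,"grip":0},{"dp":[0,0,-155],"yaw":0,"grip":0},{"dp":[0,0,-155],"yaw":0,"grip":0}]}}

```text
time_s: 14.2
tcp_pos: [0.4875, 0.0172, 0.2248]
eef_rot: [180.0, 0.0, -107.7]
contact_force: [-0.3, -0.3, -5.4]
gripper_width: 0.0521
```

```bash
python3 - <<'E'
from h import *
plan((.498,.2715,.222,-89.2))
E
```

```text
t 14.2 [0.4875 0.0172 0.2248] [ 179.95    0.   -107.72] w 0.0521 F [-0.3 -0.3 -5.4]
[-245.4   67.3    2.8] yaw -0.3232
```

>>> {"fn": "apply_moves", "kwargs": {"commands": [{"dp":[-15,4,0],"yaw":-0.02,"grip":0},{"dp":[-45,12,0],"yaw":-0.07,"grip":0},{"dp":[-85,23,0],"yaw":-0.13,"grip":0},{"dp":[-130,36,0],"yaw":-0.2,"grip":0},{"dp":[-175,48,0],"yaw":-0.26,"grip":0},{"dp":[-215,59,0],"yaw":-0.3,"grip":0},{"dp":[-238,65,0],"yaw":-0.32,"grip":0},{"dp":[-245.4,67.3,1],"yaw":-0.323,"grip":0},{"dp":[-245.4,67.3,1],"yaw":-0.323,"grip":0},{"dp":[-245.4,67.3,1],"yaw":-0.323,"grip":0}]}}

```text
time_s: 15.45
tcp_pos: [0.4984, 0.2705, 0.2241]
eef_rot: [180.0, -0.0, -89.3]
contact_force: [-0.3, 0.4, -5.7]
gripper_width: 0.0521
```

```bash
python3 - <<'E'
from h import *
plan((.498,.2715,.13,-89.2))
s=get_state();c=capture('wrist');crop(c,205,50,160,140,5,'pics/w8.png')
np.save('w8s.npy',np.r_[s['tcp_pos'],s['eef_rot']])
c=capture('side');crop(c,190,120,150,140,4,'pics/s8.png')
c=capture('top');crop(c,170,170,110,80,7,'pics/t8.png')
E
```

```text
t 15.45 [0.4984 0.2705 0.2241] [ 1.7998e+02 -3.0000e-02 -8.9250e+01] w 0.0521 F [-0.3  0.4 -5.7]
[-1.1  0.3 94.1] yaw -0.0009
```

View pics/w8.png

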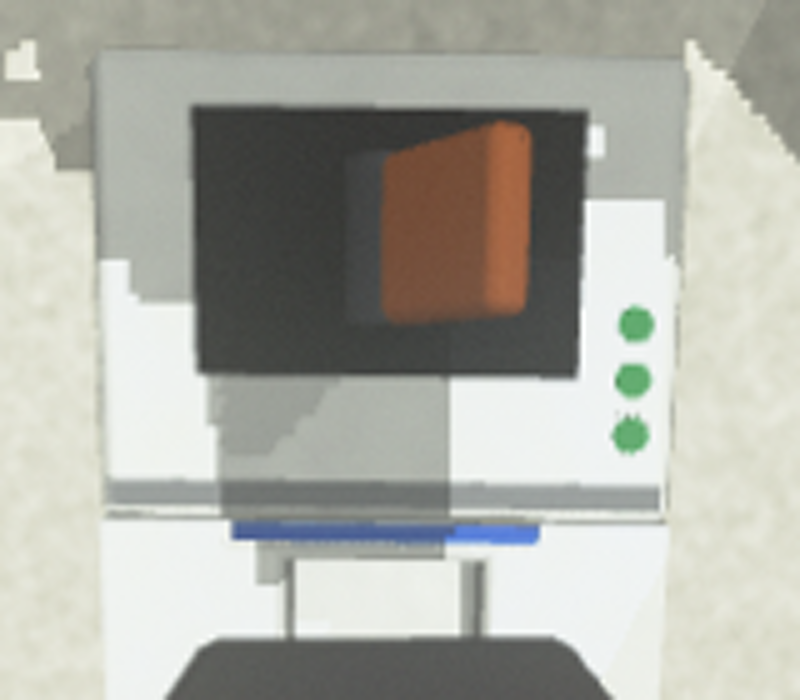

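View pics/s8.png

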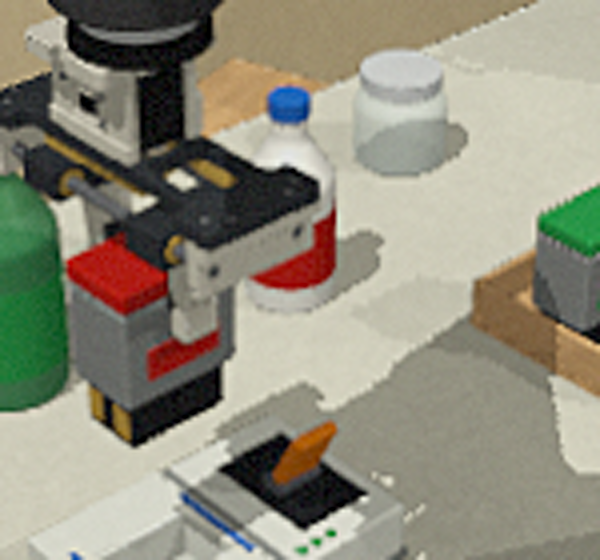

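```bash
python3 - <<'E'
from h import *
v=np.load('w8s.npy');s={'tcp_pos':v[:3],'eef_rot':v[3:]};c=capture('wrist')
f=lambda p:(np.array(p,float)+.5)/5-.5+[205,50]
P=back(c,f([[285,557],[487,557],[97,50],[688,60],[385,497]]),.045,s);print(P.round(4))
e=(P[0]+P[1])/2;print('well from edge',e[:2]+[-.0005,.036], 'dock -y edge mid',(P[2]+P[3])[:2]/2+[-.002,.145])
# pack shoulder -y edge, z = tcp-.0709+.032
print('pack shoulder edge',back(c,f([[205,637],[572,637]]),v[2]-.0709+.032,s).round(4),'expect y',v[1]-.04)
E
```

```text
[[0.5214 0.2368 0.045 ]
 [0.4751 0.2362 0.045 ]
 [0.561  0.1297 0.045 ]
 [0.4352 0.13   0.045 ]
 [0.4987 0.223  0.045 ]]
well from edge [0.49776094 0.27253283] dock -y edge mid [0.49612632 0.2748581 ]
pack shoulder edge [[0.5225 0.2325 0.1852]
 [0.4726 0.2319 0.1852]] expect y 0.23046194800861095
```

View pics/t8.png

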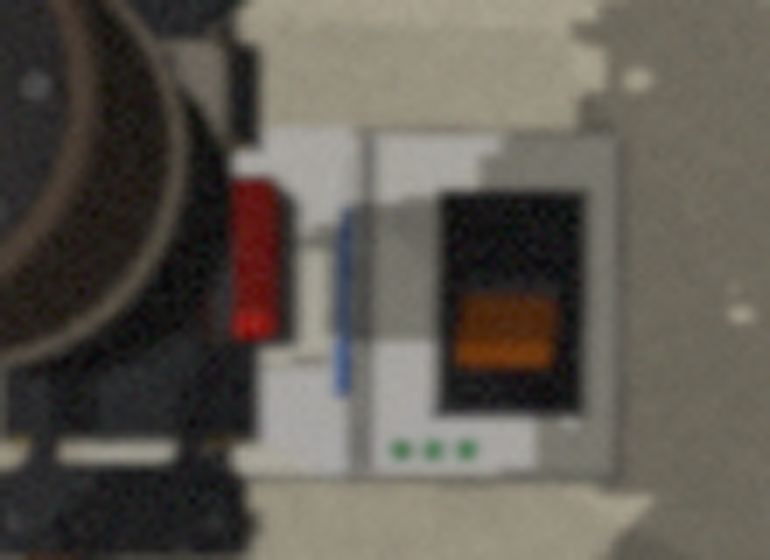

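The well's near edge measures 46.3 mm wide, as it should. Relative to the well, the pack needs only about +0.4 mm in x and y, so I'm lowering to just above the mouth.

>>> {"fn": "apply_moves", "kwargs": {"commands": [{"dp":[-0.4,-0.4,15],"yaw":0,"grip":0},{"dp":[-0.4,-0.4,45],"yaw":0,"grip":0},{"dp":[-0.4,-0.4,75],"yaw":0,"grip":0},{"dp":[-0.4,-0.4,92],"yaw":0,"grip":0},{"dp":[-0.4,-0.4,101],"yaw":0,"grip":0},{"dp":[-0.4,-0.4,104],"yaw":0,"grip":0},{"dp":[-0.4,-0.4,104],"yaw":0,"grip":0}]}}

```text
time_s: 16.52
tcp_pos: [0.4992, 0.272, 0.1206]
eef_rot: [-180.0, 0.0, -89.2]
contact_force: [0.0, -0.8, -5.0]
gripper_width: 0.0521
```

```bash
python3 - <<'E'
from h import *
plan((.4987,.2709,.0839,-89.2))
c=capture('side');crop(c,190,170,110,110,6,'pics/s9.png')
c=capture('wrist');crop(c,205,50,160,140,5,'pics/w9.png')
E
```

```text
t 16.52 [0.4992 0.272  0.1206] [-1.7997e+02  2.0000e-02 -8.9190e+01] w 0.0521 F [ 0.  -0.8 -5. ]
[ 1.1  0.5 36.7] yaw 0.0001
```

View pics/s9.png

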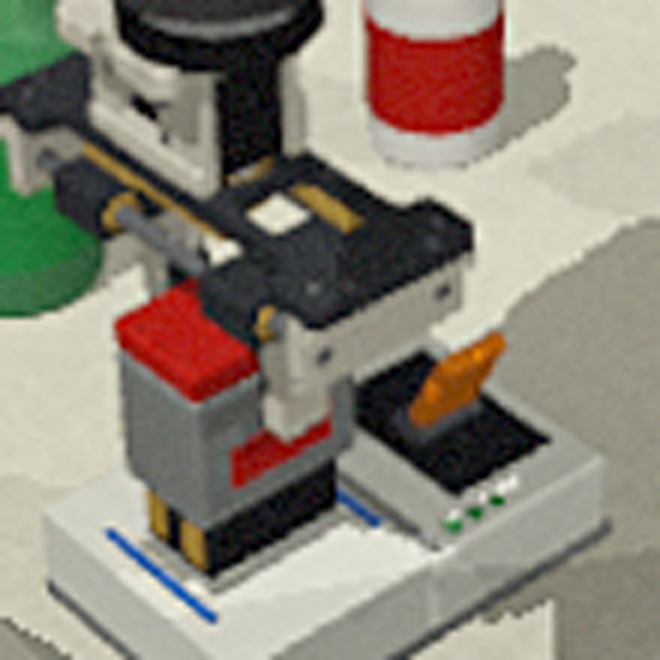

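View pics/w9.png

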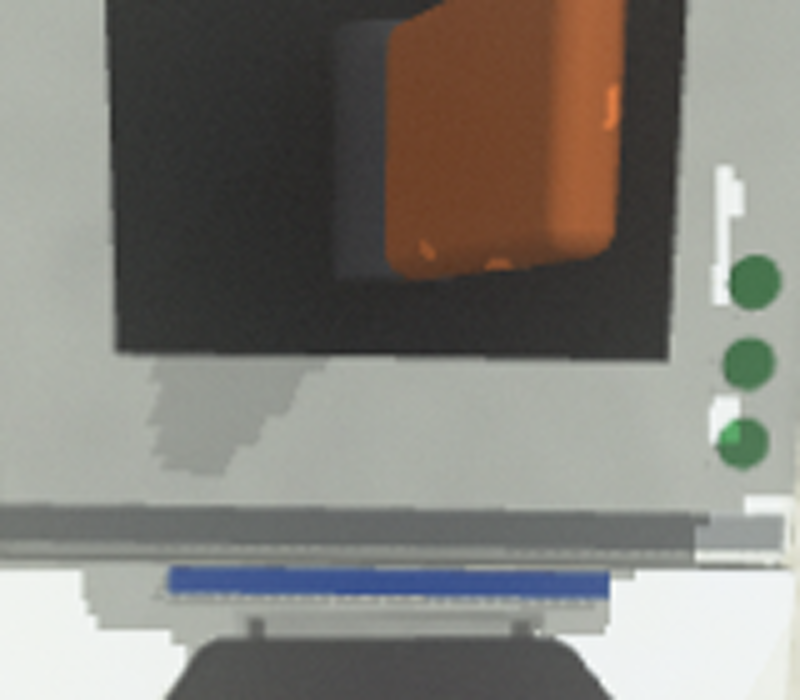

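```bash
python3 - <<'E'
from h import *
s=get_state();c=capture('wrist');v=s['tcp_pos']
f=lambda p:(np.array(p,float)+.5)/5-.5+[205,50]
print(v,back(c,f([[247,619],[533,620]]),.045,s).round(4),back(c,f([[205,638],[572,638]]),v[2]-.0709+.032,s).round(4))
E
```

```text
[0.49927005 0.27220304 0.12102396] [[0.5214 0.2375 0.045 ]
 [0.4754 0.237  0.045 ]] [[0.5235 0.2345 0.0821]
 [0.4737 0.2338 0.0821]]
```

>>> {"fn": "apply_moves", "kwargs": {"commands": [{"dp":[0.9,0.1,1],"yaw":0,"grip":0},{"dp":[0.9,0.1,4],"yaw":0,"grip":0},{"dp":[0.9,0.1,7],"yaw":0,"grip":0},{"dp":[0.9,0.1,10],"yaw":0,"grip":0},{"dp":[0.9,0.1,13],"yaw":0,"grip":0},{"dp":[0.9,0.1,16],"yaw":0,"grip":0}]}}

```text
time_s: 17.42
tcp_pos: [0.4988, 0.2709, 0.104]
eef_rot: [180.0, -0.0, -89.2]
contact_force: [0.3, 1.7, -4.8]
gripper_width: 0.0521
```

In the well with no load (underside about 12 mm deep). Going on down.

>>> {"fn": "apply_moves", "kwargs": {"commands": [{"dp":[0,0,3],"yaw":0,"grip":0},{"dp":[0,0,6],"yaw":0,"grip":0},{"dp":[0,0,9],"yaw":0,"grip":0},{"dp":[0,0,12],"yaw":0,"grip":0},{"dp":[0,0,15],"yaw":0,"grip":0},{"dp":[0,0,17],"yaw":0,"grip":0},{"dp":[0,0,18],"yaw":0,"grip":0},{"dp":[0,0,18],"yaw":0,"grip":0}]}}

```text
time_s: 18.42
tcp_pos: [0.4988, 0.2709, 0.0862]
eef_rot: [180.0, -0.0, -89.2]
contact_force: [0.4, 0.1, -5.2]
gripper_width: 0.0521
```

>>> {"fn": "apply_moves", "kwargs": {"commands": [{"dp":[0,0,0.8],"yaw":0,"grip":0},{"dp":[0,0,1.6],"yaw":0,"grip":0},{"dp":[0,0,2.4],"yaw":0,"grip":0},{"dp":[0,0,2.4],"yaw":0,"grip":0}]}}

```text
time_s: 18.92
tcp_pos: [0.4989, 0.271, 0.0841]
eef_rot: [-180.0, 0.0, -89.2]
contact_force: [-1.0, 0.6, -1.8]
gripper_width: 0.0519
```

>>> {"fn": "apply_moves", "kwargs": {"commands": [{"dp":[0,0,0.8],"yaw":0,"grip":0},{"dp":[0,0,1.2],"yaw":0,"grip":0},{"dp":[0,0,1.2],"yaw":0,"grip":0}]}}

```text
time_s: 19.3
tcp_pos: [0.4992, 0.271, 0.0837]
eef_rot: [-179.9, 0.0, -89.2]
contact_force: [-1.6, -1.6, 5.9]
gripper_width: 0.052
```

Seated: contact came at tcp z 0.0837 against the expected 0.0839. Releasing and rising.

>>> {"fn": "apply_moves", "kwargs": {"commands": [{"dp":[0,0,-0.3],"yaw":0,"grip":0.7},{"dp":[0,0,-0.3],"yaw":0,"grip":1},{"dp":[0,0,-0.3],"yaw":0,"grip":1},{"dp":[0,0,-0.3],"yaw":0,"grip":1},{"dp":[0,0,-0.3],"yaw":0,"grip":1},{"dp":[0,0,-15],"yaw":0,"grip":1},{"dp":[0,0,-45],"yaw":0,"grip":1},{"dp":[0,0,-90],"yaw":0,"grip":1},{"dp":[0,0,-120],"yaw":0,"grip":1},{"dp":[0,0,-125],"yaw":0,"grip":1},{"dp":[0,0,-125],"yaw":0,"grip":1}]}}

```text
time_s: 20.68
tcp_pos: [0.4987, 0.271, 0.2083]
eef_rot: [-180.0, 0.0, -89.2]
contact_force: [0.5, 0.3, -0.3]
gripper_width: 0.088
```

```bash
python3 - <<'E'
from h import *
plan((.42,.166,.21,-89.2))
s=get_state();c=capture('wrist');crop(c,205,50,160,210,3,'pics/w10.png')
c=capture('side');crop(c,190,170,110,110,6,'pics/s10.png')
E
```

```text
t 20.68 [0.4987 0.271  0.2083] [-1.7997e+02  5.0000e-02 -8.9200e+01] w 0.088 F [ 0.5  0.3 -0.3]
[103.9  80.2  -1.9] yaw 0.0
```

View pics/s10.png

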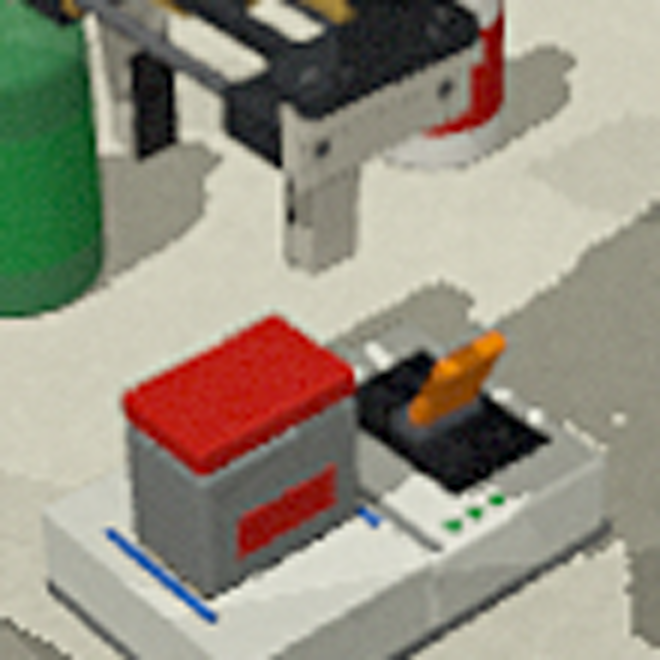

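View pics/w10.png

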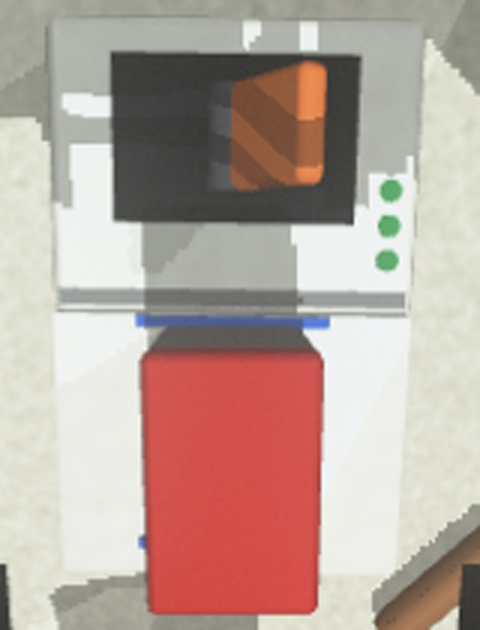

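The red pack's shoulder is flush on the charger in both views, and it stands square. The paddle still leans to the near side. Next I'm going to the near side of the paddle with the jaws shut.

>>> {"fn": "apply_moves", "kwargs": {"commands": [{"dp":[40,31,0],"yaw":0,"grip":0},{"dp":[80,62,0],"yaw":0,"grip":0},{"dp":[104,80,0],"yaw":0,"grip":0},{"dp":[104,80,0],"yaw":0,"grip":0},{"dp":[104,80,40],"yaw":0,"grip":0},{"dp":[104,80,90],"yaw":0,"grip":0},{"dp":[104,80,125],"yaw":0,"grip":0},{"dp":[104,80,133],"yaw":0,"grip":0},{"dp":[104,80,133],"yaw":0,"grip":0}]}}

```text
time_s: 21.9
tcp_pos: [0.4206, 0.1661, 0.0747]
eef_rot: [180.0, -0.1, -89.2]
contact_force: [-1.2, -0.1, 0.8]
gripper_width: 0.0037
```

```bash
python3 - <<'E'
from h import *
plan((.487,.167,.075,-89.2))
c=capture('side');crop(c,190,150,130,130,5,'pics/s11.png')
E
```

```text
t 21.9 [0.4206 0.1661 0.0747] [ 1.7996e+02 -6.0000e-02 -8.9170e+01] w 0.0037 F [-1.2 -0.1  0.8]
[  0.1 -66.4  -0.4] yaw 0.0005
```

View pics/s11.png

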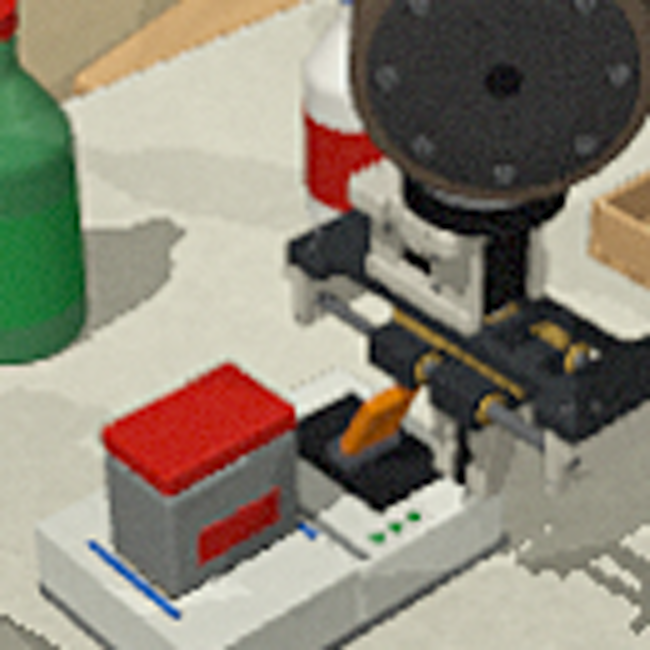

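The shut fingers stand near side of the paddle at (455,450), clear of the pack. Pushing toward +x.

>>> {"fn": "apply_moves", "kwargs": {"commands": [{"dp":[0,-10,0],"yaw":0,"grip":0},{"dp":[0,-20,0],"yaw":0,"grip":0},{"dp":[0,-30,0],"yaw":0,"grip":0},{"dp":[0,-38,0],"yaw":0,"grip":0},{"dp":[0,-46,0],"yaw":0,"grip":0},{"dp":[0,-52,0],"yaw":0,"grip":0},{"dp":[0,-58,0],"yaw":0,"grip":0},{"dp":[0,-62,0],"yaw":0,"grip":0},{"dp":[0,-62,0],"yaw":0,"grip":0}]}}

```text
time_s: 23.08
tcp_pos: [0.4826, 0.1668, 0.0746]
eef_rot: [-180.0, 0.0, -89.2]
contact_force: [-0.0, -0.3, -0.4]
gripper_width: 0.0002
```

```bash
python3 - <<'E'
from h import *
plan()
c=capture('side');crop(c,190,150,130,130,5,'pics/s12.png')
E
```

```text
t 23.07 [0.4826 0.1668 0.0746] [-1.7999e+02  1.0000e-02 -8.9200e+01] w 0.0002 F [-0.  -0.3 -0.4]
```

View pics/s12.png

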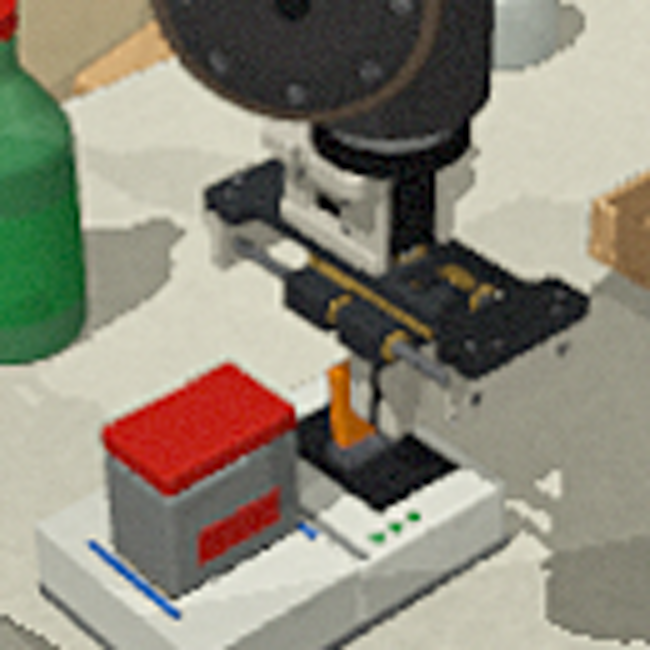

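The paddle is now slightly past upright. Pushing on in small steps until the force rises.

>>> {"fn": "apply_moves", "kwargs": {"commands": [{"dp":[0,-3,0],"yaw":0,"grip":0},{"dp":[0,-6,0],"yaw":0,"grip":0},{"dp":[0,-8,0],"yaw":0,"grip":0},{"dp":[0,-8,0],"yaw":0,"grip":0}]}}

```text
time_s: 23.62
tcp_pos: [0.4903, 0.1667, 0.0746]
eef_rot: [180.0, -0.0, -89.2]
contact_force: [-1.6, -0.3, 0.2]
gripper_width: 0.0005
```

```bash
python3 - <<'E'
from h import *
plan()
c=capture('side');crop(c,190,150,130,130,5,'pics/s13.png')
E
```

```text
t 23.62 [0.4903 0.1667 0.0746] [ 1.7999e+02 -1.0000e-02 -8.9200e+01] w 0.0005 F [-1.6 -0.3  0.2]
```

View pics/s13.png

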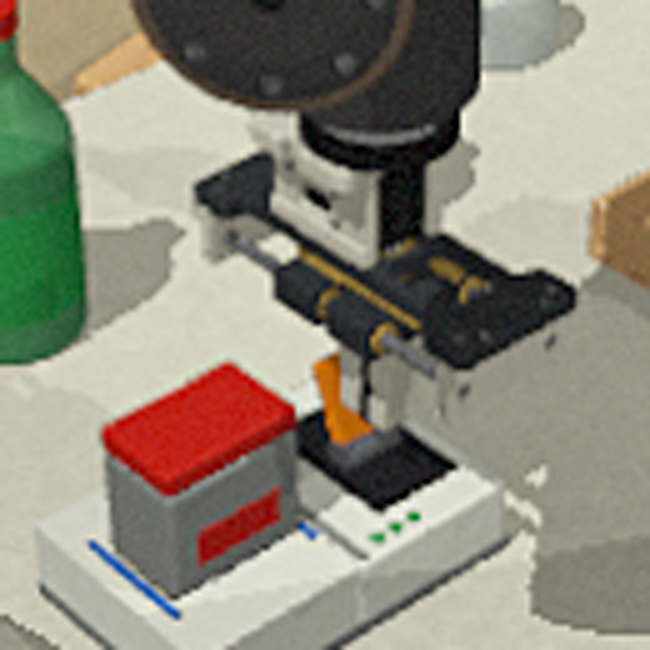

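>>> {"fn": "apply_moves", "kwargs": {"commands": [{"dp":[0,-2,0],"yaw":0,"grip":0},{"dp":[0,-4,0],"yaw":0,"grip":0},{"dp":[0,-5,0],"yaw":0,"grip":0},{"dp":[0,-5,0],"yaw":0,"grip":0}]}}

```text
time_s: 24.18
tcp_pos: [0.4945, 0.1667, 0.0746]
eef_rot: [179.9, -0.0, -89.2]
contact_force: [-6.5, 0.8, 2.0]
gripper_width: 0.0006
```

>>> {"fn": "apply_moves", "kwargs": {"commands": [{"dp":[0,-1,0],"yaw":0,"grip":0},{"dp":[0,-1.5,0],"yaw":0,"grip":0},{"dp":[0,-1.5,0],"yaw":0,"grip":0}]}}

```text
time_s: 24.55
tcp_pos: [0.4947, 0.1666, 0.0745]
eef_rot: [179.8, -0.0, -89.2]
contact_force: [-12.0, 3.7, 7.0]
gripper_width: 0.0003
```

```bash
python3 - <<'E'
from h import *
plan()
c=capture('side');crop(c,190,150,130,130,5,'pics/s14.png')
E
```

```text
t 24.55 [0.4947 0.1666 0.0745] [ 1.7981e+02 -4.0000e-02 -8.9230e+01] w 0.0003 F [-12.    3.7   7. ]
```

View pics/s14.png

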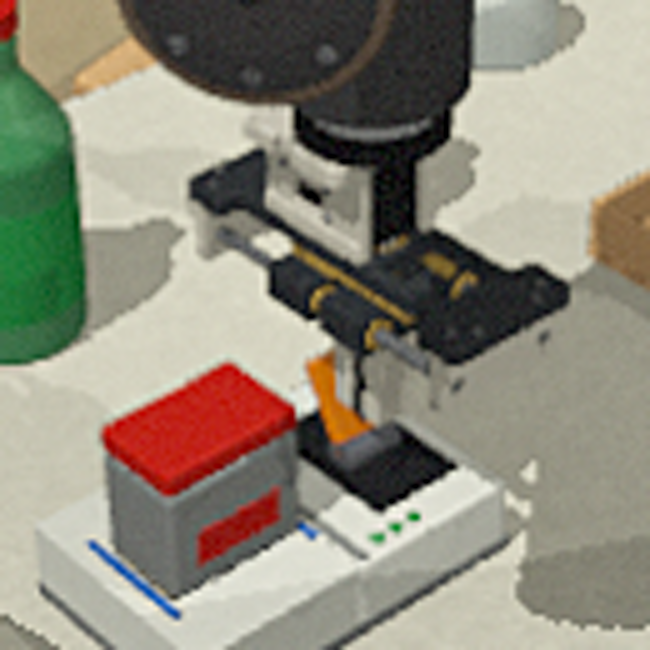

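The paddle is on its stop: the force climbed to 12 N with no further travel. I'm backing off, rising, and checking.

>>> {"fn": "apply_moves", "kwargs": {"commands": [{"dp":[0,8,0],"yaw":0,"grip":0},{"dp":[0,40,0],"yaw":0,"grip":0},{"dp":[0,70,0],"yaw":0,"grip":0},{"dp":[0,72,-50],"yaw":0,"grip":0},{"dp":[0,72,-110],"yaw":0,"grip":0},{"dp":[40,72,-150],"yaw":0,"grip":0},{"dp":[100,72,-150],"yaw":0,"grip":0},{"dp":[160,72,-150],"yaw":0,"grip":0},{"dp":[210,72,-150],"yaw":0,"grip":0},{"dp":[210,72,-150],"yaw":0,"grip":0}]}}

```text
time_s: 25.85
tcp_pos: [0.4278, -0.0468, 0.2251]
eef_rot: [-179.9, -0.0, -89.5]
contact_force: [0.2, 0.5, -0.3]
gripper_width: 0.0004
```

```bash
python3 - <<'E'
from h import *
plan()
c=capture('side');crop(c,190,130,220,160,3,'pics/s15.png')
# predicted tip (top end mid) at on / angles
for v in (.7,.85,1.0):
    a=v-.5;print(v,((proj(c,[[.4995+.052*np.sin(a),.167+.017*sg,.05+.052*np.cos(a)] for sg in (1,-1)])-[190,130]+.5)*3).round(0).tolist())
crop(c,230,210,60,60,10,'pics/s16.png')
for v in (.7,.85,1.0):
    a=v-.5;print(v,((proj(c,[[.4995+.052*np.sin(a),.167+.017*sg,.05+.052*np.cos(a)] for sg in (1,-1)])-[230,210]+.5)*10).round(0).tolist())
c=capture('top');crop(c,170,165,260,90,3,'pics/t15.png')
for v in (.7,.85,1.0):
    a=v-.5;print(v,((proj(c,[[.4995+.052*np.sin(a),.167+.017*sg,.05+.052*np.cos(a)] for sg in (1,-1)])-[170,165]+.5)*3).round(0).tolist())
E
```

```text
t 25.85 [ 0.4278 -0.0468  0.2251] [-1.799e+02 -1.000e-02 -8.946e+01] w 0.0004 F [ 0.2  0.5 -0.3]
0.7 [[196.0, 280.0], [227.0, 263.0]]
0.85 [[190.0, 278.0], [221.0, 261.0]]
1.0 [[185.0, 277.0], [215.0, 261.0]]
0.7 [[253.0, 132.0], [356.0, 78.0]]
0.85 [[234.0, 125.0], [336.0, 71.0]]
1.0 [[215.0, 123.0], [318.0, 69.0]]
0.7 [[195.0, 127.0], [236.0, 127.0]]
0.85 [[196.0, 118.0], [237.0, 118.0]]
1.0 [[196.0, 110.0], [237.0, 110.0]]
```

View pics/s15.png

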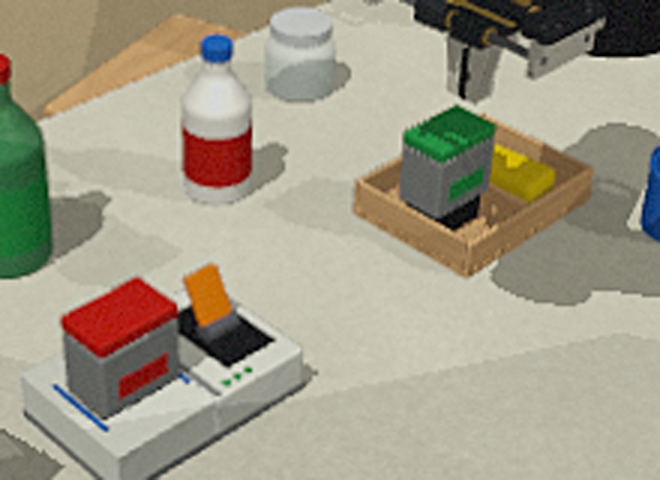

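View pics/s16.png

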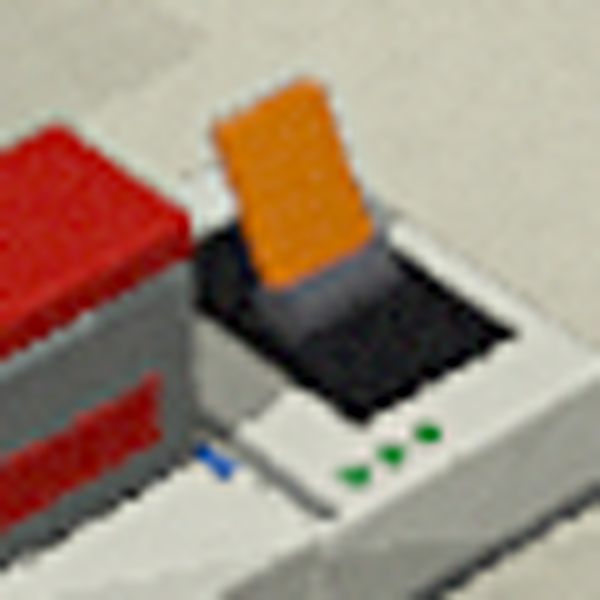

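View pics/t15.png

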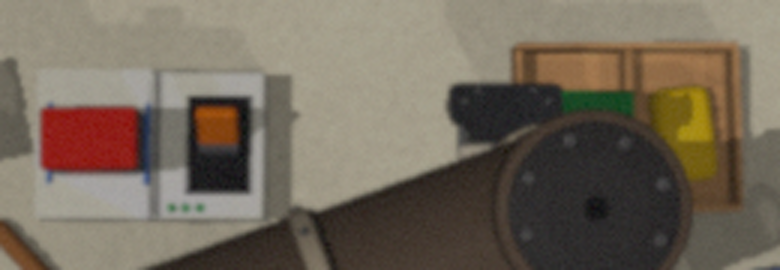

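The paddle reads near 1.0 in both views, but I'll check the tip edges more closely before handing in.

```bash
python3 - <<'E'
from h import *
def edges(a,ax=.4995):
    t=np.array([np.sin(a),0,np.cos(a)]);n=np.array([np.cos(a),0,-np.sin(a)])
    o=np.array([ax,.167,.05])
    return [o+.052*t+.005*f*n+np.array([0,.017*sg,0]) for f in (-1,1) for sg in (1,-1)]+[o+.02*t-.005*n+np.array([0,.017*sg,0]) for sg in (1,-1)]
c=capture('top');crop(c,220,190,40,50,12,'pics/t16.png')
for v in (0.85,1.0): print('top',v,((proj(c,edges(v-.5))-[220,190]+.5)*12).round(0).tolist())
c=capture('side')
for v in (0.85,1.0): print('side',v,((proj(c,edges(v-.5))-[230,210]+.5)*10).round(0).tolist())
E
```

```text
top 0.85 [[182.0, 193.0], [345.0, 195.0], [184.0, 150.0], [347.0, 151.0], [191.0, 257.0], [350.0, 258.0]]
top 1.0 [[184.0, 159.0], [346.0, 160.0], [186.0, 119.0], [348.0, 121.0], [191.0, 242.0], [351.0, 244.0]]
side 0.85 [[246.0, 128.0], [348.0, 74.0], [222.0, 122.0], [324.0, 69.0], [276.0, 244.0], [377.0, 188.0]]
side 1.0 [[227.0, 123.0], [329.0, 69.0], [204.0, 122.0], [306.0, 69.0], [268.0, 240.0], [369.0, 185.0]]
```

View pics/t16.png

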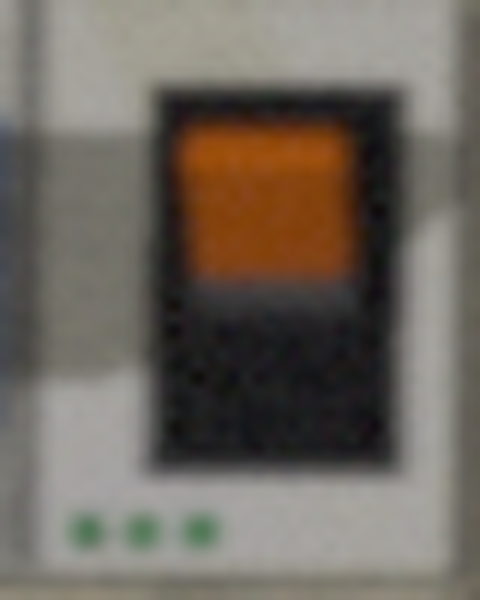

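The far edge of the tip sits at row 122. The prediction is 119–121 for a reading of 1.0 and about 150 for 0.85, so the switch is on its stop. Handing in.

```bash
python3 -c "
from plant import close_job,get_state
s=get_state();print(s['time_s'],s['contact_force']);print(close_job())"
```

```text
26.05 [-0.93333029 -0.34346558 -0.41072856]
the job is handed in; nothing more can be done
None
```

The job is done and handed in at 26 s of the 70 s allowed; handing in gave no verdict. I moved the green pack from the charger to the caddy's empty half, plugged the red pack into the charger, and only then pushed the paddle switch to its far side.

- **Green pack:** it stands upright and released on the caddy floor at about (0.518, -0.143), within about 1 mm of the empty half's centre.
- **Red pack:** it seated at tool height 0.0837 m against the expected 0.0839 m. Pictures from the side and wrist cameras show its shoulder flush on the charger and the pack square.
- **Switch:** the paddle reached its stop (12 N, no further travel). It reads about 0.97–1.0 in the top view.
- **Surroundings:** the white bottle was upright in the last side picture. The blue cup was only partly in view there; the arm never went near it. The arm ended clear of everything.

**Disagreements:**
- Wrist-camera absolute positions were about 1–1.5 mm off from the tool readings, so I aligned the red pack to the well by their relative position.
- One well estimate, taken from the charger's outer edge, was about 2 mm out and I left it out.
- In the side view alone the switch could be read as low as about 0.9.

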